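# Fit the press board on its two guide rods

## Robot

A 6-joint arm with a two-finger parallel gripper is mounted at the origin on the work surface. World frame = base frame: x ahead of the robot, y to its left, z up, the work surface at z = 0. Lengths are in m, angles in rad, forces in N, time in s.
With the tool pointing down it reaches from about 0.275 to 0.85 m from the base axis. Payload 19 kg.
Tool frame: the origin (TCP) lies between the finger pads; the fingertips stand 17 mm ahead of it and the grasp point (between the pads) lies 2 mm behind it; y points along the fingers, x is the direction in which the jaws open and shut, and the axes are right-handed (so a half turn about y gives the same grasp; the last joint's range is limited). The gripper opens to 85 mm and grips with 20 to 120 N. Pads are 22 mm wide; open, the fingers measure 114 mm over their backs; the gripper's body (76 mm by 85 mm) begins 54 mm behind the grasp point. The pads swing forward as they close: fully open they stand 13 mm farther back than shut.
Start: joints at [-1.361, 0.15, 1.437, -0, 1.554, -0.134], TCP at [0.194, -0.541, 0.248] pointing down, gripper open.
Joint ranges: [-2.8, 2.8], [-0.68, 2.1], [0.12, 2.68], [-1.39, 4.53], [0.16, 2.79], [-2.81, 2.81]. Speed limits (rad/s): [1.89, 1.89, 2.22, 3.01, 3.01, 3.01].

## Interface

Orientations are given as a unit quaternion [x, y, z, w].
In Python, from cell import get_state, vision, ticket, finder gives the robot as it stands.
- The arm moves only by the tool send_rows, never from a script. Its argument "commands" is a list that holds one entry, the list of rows, each a list of 7 numbers: the turn, a rotation vector about the tool's x, y, z in rad, then the shift along the tool's x, y, z in m, then the finger opening in m, from 0 to 0.0854. In form: [[[rx, ry, rz, tx, ty, tz, grip], ...]]. A call has 1 to 5 rows; each row shifts and turns the commanded pose from where the row before left it, along the tool's axes as they then stand; what a row does not reach is not made up. A row lasts 1/12 s, in which the tool goes at most 41.7 mm and 7.16 degrees, less where a joint would pass 70% of its speed; a pose out of reach is approached as far as the arm can. A call is refused whole if a number of a shift passes 0.0417 or a number of a turn 0.125, either way. A call with a gripper value outside its range is refused whole. The fingers move at their own pace and stop on an object; "force" is the grip in N (left out, the last holds). Time passes only in rows, so rows that do not move let the fingers close. It gives the time, the measured TCP pose, the force and the opening at its end, in the units of the state.
- get_state(): the state, without advancing time (a new reading comes with each control period).
- vision.read_camera(name): name is "side" or "top"; returns a dict with "color" (420x560x3 uint8, red, green, blue), "fx", "fy", "cx", "cy" (pixels), "pose" (4x4, takes a point from camera to world coordinates). Camera axes: x right, y down, z forward; pixel columns grow to the right and rows downward; lengths in m; the calibration is good to about 2 mm. A picture is of the moment at which its call begins. There is no depth.
- ticket.finish_job(): hands the job in, once; it reports no verdict.
Trained networks look in the newest picture that a camera, given by its name, has taken for a name from the list of things; names that differ only in an ending like _2 or _b are one class to them, and where a whole thing is asked for, a point or a joint stands for the part that bears it (a point fixed in the world has none). Each returns a list of dicts, best first, with "confidence" (0 to 1); they miss things now and then, are a little off and sometimes report something else, mostly with a low value. They report only what shows in the picture. A call takes as long as a camera call. They do not tell look-alikes from the thing itself.
- finder.masks_of(camera, thing): "region" (420x560 bool, what is visible of it).
- finder.pinpoint(camera, thing): "centre" ([x, y, z] in m, in the coordinates of the camera as it stood for that picture, good to about 4 mm: a listed point, or the origin of a listed thing).
The state is a dict: "time": time; "joints": joint angles; "qvel": joint speeds; "effort": joint torques, N m; "position": TCP position; "tcp_rot": TCP orientation; "contact_force": force on the tool from outside, world axes, zero at the start; "moment": the same for the moment, N m; "width": finger opening in m.
Only numpy, scipy, OpenCV 4.12 (cv2) and the standard library are available. Lean on these libraries where they do the work, as an engineer would, in place of code of your own. Each camera call takes 0.05 s, during which the arm holds its last target.

## Task

Ready the small gluing press on the luthier's bench: slide the wooden spacer ring off the open end of the press's left guide rod and put it into the empty plywood tray. Then slide the loose press board onto both guide rods together until it stands fully home, flat against the press's head block, and let go. Leave the other things on the bench where they are.

Things in the scene. Friction and masses are not known exactly. Their poses are not given: they have to be found in the camera images.
- press: Fixed head block of the press, brown wood, 150 mm wide (y), 60 mm deep, 80 mm tall. Origin on the bench under the middle of its flat front face, which looks to the robot; x points back into the block (roughly away from the robot), y left, z up. Two level waxed steel rods, 16 mm in diameter, stick out 110 mm along -x at y = +65 and -65 mm, axes 52 mm above the bench. Place and yaw vary.
- rod_left_tip (a point): Open end (tip, on the axis) of the left (+y) rod, 52 mm above the bench; axes as the press. The last 32 mm of the rod tapers to 6 mm. Its far end is fixed in the head block.
- rod_right_tip (a point): Open end of the right (-y) rod, otherwise as the left.
- board_mid (a point): Middle of the loose press board, 40 mm above the bench: an upright plywood plate 200 mm wide (y), 24 mm thick (x), 80 mm tall, 0.45 kg, with two 24 mm through-holes along x at y = +65 and -65 mm, 52 mm above the bench. x points roughly to the press. It starts before the rods, up to 30 mm off to one side and a little turned. Home, this point is 12 mm before the press's front face.
- spacer_mid (a point): Centre of the dark wooden spacer ring, 80 mm outer diameter, 24 mm thick, 24 mm bore, 90 g; x is its axis. It hangs loosely on the left rod, centre 4 mm below the rod's axis, 50 to 65 mm before the head block; its upper part stands free above the rod and can be pinched across its thickness.
- tray: Empty open plywood tray, 150 x 150 mm outside, 32 mm tall, walls and floor 6 mm thick, 0.6 kg, standing loose on the bench to the left or the right of the press. Origin: centre of its underside; z up.
- glue: Bystander: white glue bottle, 56 mm across, 150 mm tall, standing. Origin at its underside.
- sander: Bystander: cork-faced wooden sanding block, 110 x 62 x 32 mm. Origin at its underside.
- chisel: Bystander: chisel with a dark wooden handle, about 200 mm long, lying. Origin at its underside.
- jar: Bystander: amber jar with steel lid, 70 mm across, 85 mm tall. Origin at its underside.
- gauge: Bystander: wooden marking gauge, bar 150 mm long with a darker block, 36 mm tall. Origin at its underside.
- blanks: Bystander: stack of pale wooden brace blanks, about 150 x 110 mm, 36 mm tall, beside the press on the side where the tray is not. Origin at its underside.
- board: The same press board, origin on the bench under its middle. At each end (|y| 85 to 100 mm) a low skid, 20 mm tall, reaches 37 mm ahead of and behind the plate's middle plane; it slides on these. Push it near the height of the holes: pushed low it pitches back and binds on the rods. Home, they lie beside the head block, and some 85 mm of each rod stands out on the robot's side of the plate.
- spacer: The same spacer ring; origin at its centre.
Not all that is in view belongs to the job. Leave any orange or white look-alike of the spacer alone.

How it is judged:
On the way, in this order (a step that is already met when the one before it is completed fails the run):
1. the spacer ring is off the rod and lies in the tray (x of spacer_mid in the frame of tray between -0.065 and 0.065 m and y of spacer_mid in the frame of tray between -0.065 and 0.065 m and z of spacer_mid in the frame of tray below 0.06 m), for 0.2 s.
2. the press board is threaded on both rods, the tips showing through (y of board_mid in the frame of press between -0.006 and 0.006 m and z of board_mid in the frame of press below 0.048 m and angle between board_mid's own z axis and vertical below 0.08 rad and x of board_mid in the frame of press above -0.09 m and angle between the x axis of board_mid and the x axis of press, either way round below 0.12 rad), for 0.2 s.
At the end, for the whole second after the job is handed in: Ring at rest in the tray (centre within 65 mm of its middle along each side, under 60 mm above its underside). Board at rest on both rods: front face within 5 mm of the head block, upright within 0.08 rad, square within 0.05 rad, within 6 mm sideways (all of step 1 and y of board_mid in the frame of press between -0.006 and 0.006 m and z of board_mid in the frame of press below 0.048 m and angle between board_mid's own z axis and vertical below 0.08 rad and x of board_mid in the frame of press above -0.017 m and angle between the x axis of board_mid and the x axis of press, either way round below 0.05 rad and linear speed of board below 0.02 m/s and linear speed of spacer below 0.05 m/s); the robot touches nothing.
It fails at once if a bystander (glue bottle, sanding block, chisel, jar, marking gauge, stack of blanks) is moved more than 40 mm (distance of any of glue, sander, chisel, jar, gauge, blanks from where it was at the start of the episode above 0.04 m).
It fails at once if the glue bottle or the jar is tipped over (angle between any of glue, jar's own z axis and vertical above 0.5 rad).
It also fails if it takes over 72 s, if anything falls off the work surface, if the arm or the gripper's body presses on something with over 40 N, if the wrist force passes 120 N, or if a joint passes its speed limit or range.

## Working session

There is one attempt and no reset: what is moved stays moved. The work goes in short steps, Python scripts to look and compute and a tool call to move; the robot and the scene stay as the last step left them, time stands still between calls to the robot, and variables do not carry over. Pictures are saved under pics/ and viewed, and the job is handed in when it is done.

Besides the shell and the picture viewer there is one more tool, called after ">>>" in YAML: its name, and indented under it one key for each argument. send_rows: Moves the arm, as the interface text tells. Its arguments: {"type":"object","properties":{"commands":{"type":"array","items":{"type":"array","items":{"type":"array","items":{"type":"number"}}}},"force":{"type":"number"}},"required":["commands"]}

```bash
mkdir -p pics; ls; cat > h.py <<'E'
import numpy as np, cv2
from cell import get_state, vision, ticket, finder
from scipy.spatial.transform import Rotation as R
def snap(cam,fn):
    c=vision.read_camera(cam); cv2.imwrite('pics/'+fn,c['color'][:,:,::-1]); return c
def proj(c,p):
    T=np.linalg.inv(c['pose']); q=T[:3,:3]@np.array(p)+T[:3,3]; return np.array([c['fx']*q[0]/q[2]+c['cx'],c['fy']*q[1]/q[2]+c['cy']])
def ray(c,u,v,z):
    d=c['pose'][:3,:3]@np.array([(u-c['cx'])/c['fx'],(v-c['cy'])/c['fy'],1]); o=c['pose'][:3,3]; return o+d*(z-o[2])/d[2]
def find(cam,c,th):
    return [(round(d['confidence'],2),(c['pose'][:3,:3]@d['centre']+c['pose'][:3,3]).round(4),proj(c,c['pose'][:3,:3]@d['centre']+c['pose'][:3,3]).round(0)) for d in finder.pinpoint(cam,th)]
E
python3 - <<'E'
from h import *
for cam in ['top','side']:
    c=snap(cam,cam+'0.png'); print(cam,c['pose'].round(3).tolist(),c['fx'],c['cx'],c['cy'])
    for t in ['press','rod_left_tip','rod_right_tip','board_mid','spacer_mid','tray','glue','sander','chisel','jar','gauge','blanks']:
        for r in find(cam,c,t)[:3]: print(t,*r)
s=get_state(); print(s['time'],s['position'],s['tcp_rot'],s['width'])
E
```

```text
pics
top [[0.026, -0.987, 0.157, 0.368], [-0.999, -0.031, -0.03, 0.017], [0.035, -0.156, -0.987, 1.151], [0.0, 0.0, 0.0, 1.0]] 518.9771691349722 279.9646854282043 208.37647752177207
press 0.64 [ 0.6999 -0.0499  0.0008] [295. 145.]
rod_left_tip 0.72 [0.5886 0.0091 0.0538] [269. 187.]
rod_right_tip 0.87 [ 0.594  -0.1216  0.0497] [329. 187.]
board_mid 0.68 [ 0.4698 -0.044   0.0409] [292. 243.]
spacer_mid 0.86 [0.6096 0.1274 0.0355] [215. 177.]
spacer_mid 0.68 [0.6381 0.0118 0.0491] [268. 165.]
tray 0.97 [ 0.4876 -0.3331 -0.0006] [419. 241.]
glue 0.69 [ 0.6877  0.278  -0.0038] [152. 145.]
sander 0.74 [ 6.365e-01 -3.233e-01 -6.000e-04] [414. 176.]
chisel 0.78 [ 0.2875  0.2578 -0.0053] [149. 325.]
chisel 0.52 [ 0.4514  0.3242 -0.0027] [123. 248.]
jar 0.83 [ 0.7441 -0.2515 -0.001 ] [382. 129.]
jar 0.48 [0.689  0.2785 0.0036] [151. 144.]
blanks 0.6 [ 0.4492  0.3253 -0.003 ] [123. 249.]
side [[-0.951, -0.183, 0.251, 0.31], [-0.31, 0.538, -0.784, 0.719], [0.009, -0.823, -0.568, 0.578], [0.0, 0.0, 0.0, 1.0]] 424.81078842315185 281.61078527055395 201.6378552387839
press 0.74 [ 0.7016 -0.0432  0.0011] [223. 199.]
rod_left_tip 0.77 [0.5852 0.0086 0.0488] [261. 203.]
rod_right_tip 0.72 [ 0.2809  0.2617 -0.0006] [385. 349.]
rod_right_tip 0.65 [ 0.5968 -0.1216  0.0544] [275. 171.]
board_mid 0.95 [ 0.4721 -0.0424  0.0429] [317. 202.]
spacer_mid 0.91 [0.6115 0.1295 0.043 ] [227. 236.]
spacer_mid 0.86 [0.6344 0.0155 0.0525] [238. 199.]
spacer_mid 0.82 [0.7393 0.1598 0.0406] [162. 233.]
tray 0.62 [ 4.879e-01 -3.332e-01  4.000e-04] [336. 158.]
glue 0.56 [0.6847 0.2808 0.0054] [156. 295.]
sander 0.95 [ 0.6346 -0.3229  0.0039] [285. 151.]
chisel 0.9 [0.2841 0.2635 0.0015] [383. 348.]
jar 0.93 [ 0.7414 -0.2478  0.0015] [241. 157.]
blanks 0.63 [ 0.4469  0.3279 -0.0011] [273. 355.]
1.3 [ 0.19377711 -0.54132852  0.2482545 ] [-0.57812619  0.40715335 -0.40708163  0.57817022] 0.08525867657949031
```

View pics/top0.png

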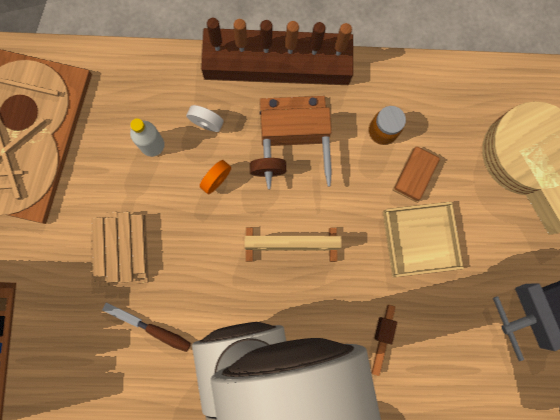

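View pics/side0.png

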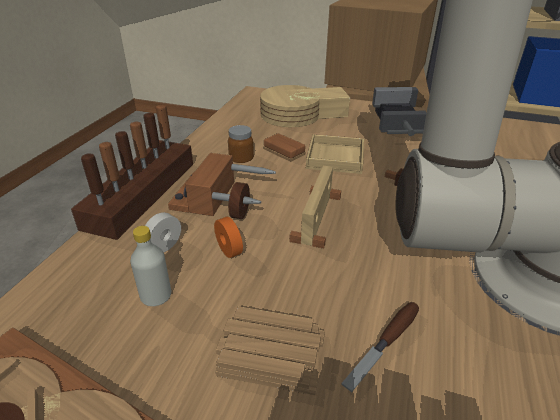

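```bash
python3 - <<'E'
import cv2
a=cv2.imread('pics/top0.png')[110:270,180:390]; b=cv2.imread('pics/side0.png')[140:260,130:350]
cv2.imwrite('pics/topc.png',cv2.resize(a,None,fx=3.6,fy=3.6,interpolation=2)); cv2.imwrite('pics/sidec.png',cv2.resize(b,None,fx=3.6,fy=3.6,interpolation=2))
E
```

```text
(no output)
```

View pics/topc.png

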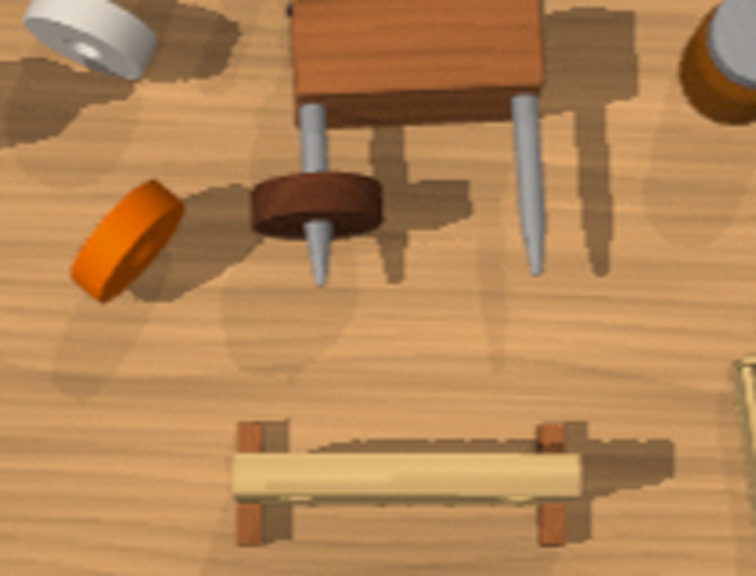

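View pics/sidec.png

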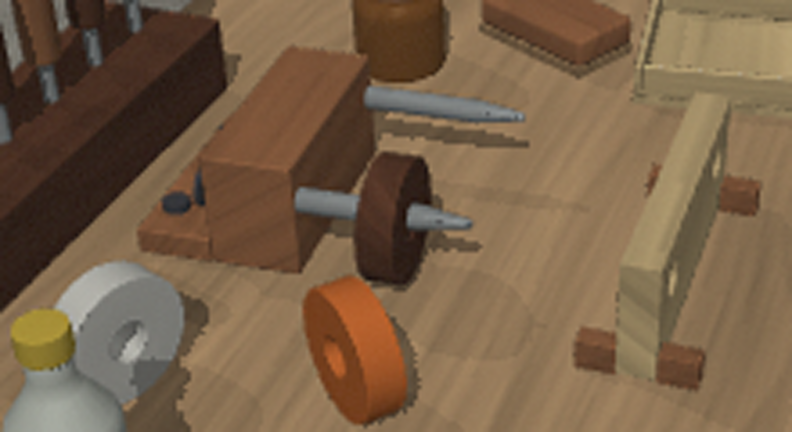

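Three ring candidates: dark ring at top (268,167), side (238,199), on the left rod; orange at (215,177); white at (205,119). Only the dark one is on the rod, and the enlarged crops confirm that, so it is the target. The tray is at (424,238). I'll check the pose estimates with an overlay.

```bash
cat > ov.py <<'E'
from h import *
def overlay(cam,c,P,yawP,B,yawB,fn,crop):
    im=c['color'][:,:,::-1].copy(); x0,x1,y0,y1,s=crop
    im=cv2.resize(im[y0:y1,x0:x1],None,fx=s,fy=s,interpolation=2)
    def L(o,y,pts,col):
        cs,sn=np.cos(y),np.sin(y)
        q=[]
        for a in pts:
            w=[o[0]+cs*a[0]-sn*a[1],o[1]+sn*a[0]+cs*a[1],a[2]]; q.append((proj(c,w)-[x0,y0]+.5)*s-.5)
        cv2.polylines(im,[np.array(q).round().astype(int)],False,col,1,cv2.LINE_AA)
    for sg in (.065,-.065):
        for d in (8,-8): L(P,yawP,[(0,sg+d*1e-3,.052),(-.078,sg+d*1e-3,.052),(-.11,sg+d*.375e-3,.052)],(255,255,0))
    L(P,yawP,[(0,-.075,.08),(0,.075,.08),(.06,.075,.08),(.06,-.075,.08),(0,-.075,.08)],(0,255,0))
    L(B,yawB,[(-.012,-.1,.08),(-.012,.1,.08),(.012,.1,.08),(.012,-.1,.08),(-.012,-.1,.08)],(0,0,255))
    for sg in (.0925,-.0925): L(B,yawB,[(-.037,sg-.0075,.02),(-.037,sg+.0075,.02),(.037,sg+.0075,.02),(.037,sg-.0075,.02),(-.037,sg-.0075,.02)],(255,0,255))
    cv2.imwrite('pics/'+fn,im)
E
python3 - <<'E'
from ov import *
s=get_state(); r=R.from_quat(s['tcp_rot']).as_matrix(); print(r.round(3)); 
for cam,cr in (('top',(230,360,110,270,3.6)),('side',(190,360,140,260,4.5))):
    c=vision.read_camera(cam); overlay(cam,c,(.701,-.0485),.064,(.471,-.0432),0.0,cam+'ov.png',cr)
E
```

```text
[[ 0.337 -0.     0.941]
 [-0.941  0.     0.337]
 [-0.    -1.    -0.   ]]
```

View pics/topov.png

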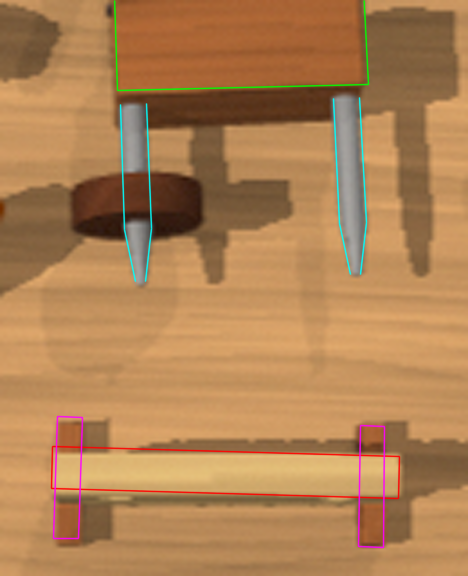

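View pics/sideov.png

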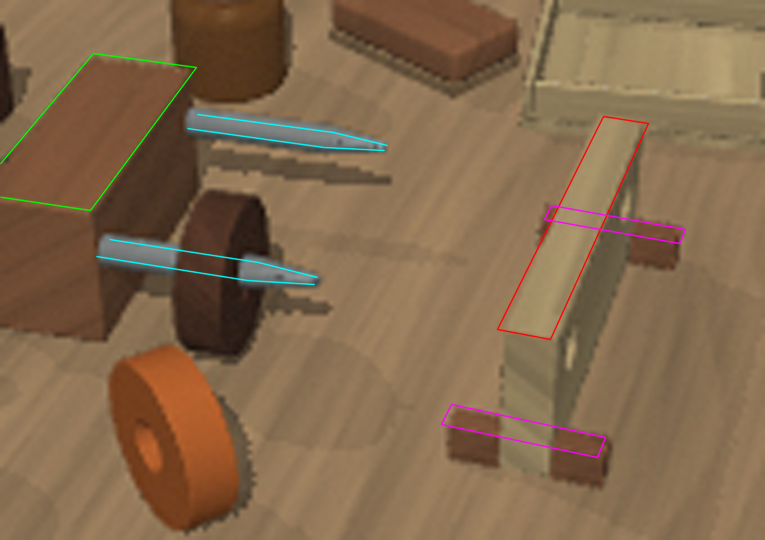

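```bash
cat >> h.py <<'E'
def go(target,xang,step=.03):
    "rows from current pose to target with tool x at world angle xang, tool y down; printed in groups of 5"
    s=get_state(); p=s['position']; r=R.from_quat(s['tcp_rot']); m=r.as_matrix()
    a=np.arctan2(m[1,0],m[0,0]); d=np.array(target)-p; t=(xang-a+np.pi)%(2*np.pi)-np.pi
    n=max(int(np.ceil(np.linalg.norm(d)/step)),int(np.ceil(abs(t)/.1)),1)
    print('pos',p.round(4),'ang',round(a,4),'n',n, 'F',np.round(s['contact_force'],1),'w',round(s['width'],4),'t',s['time'],'tilt',(m[:,1]).round(4))
    rows=[]; 
    for i in range(n):
        l=np.array(m).T@(d/n); m=m@R.from_rotvec([0,-t/n,0]).as_matrix(); rows.append([0,round(-t/n,4),0]+l.round(4).tolist())
    for i in range(0,n,5): print(rows[i:i+5])
E
python3 -c "
from h import *
go((.636,.0125,.2),.064)"
```

```text
pos [ 0.1938 -0.5413  0.2482] ang -1.227 n 24 F [-0.3  0.6 -0.2] w 0.0856 t 1.4 tilt [-1.e-04  1.e-04 -1.e+00]
[[0, np.float64(-0.0538), 0, -0.0155, 0.002, 0.0251], [0, np.float64(-0.0538), 0, -0.0141, 0.002, 0.0259], [0, np.float64(-0.0538), 0, -0.0127, 0.002, 0.0266], [0, np.float64(-0.0538), 0, -0.0113, 0.002, 0.0273], [0, np.float64(-0.0538), 0, -0.0098, 0.002, 0.0279]]
[[0, np.float64(-0.0538), 0, -0.0083, 0.002, 0.0283], [0, np.float64(-0.0538), 0, -0.0067, 0.002, 0.0287], [0, np.float64(-0.0538), 0, -0.0052, 0.002, 0.0291], [0, np.float64(-0.0538), 0, -0.0036, 0.002, 0.0293], [0, np.float64(-0.0538), 0, -0.002, 0.002, 0.0295]]
[[0, np.float64(-0.0538), 0, -0.0005, 0.002, 0.0295], [0, np.float64(-0.0538), 0, 0.0011, 0.002, 0.0295], [0, np.float64(-0.0538), 0, 0.0027, 0.002, 0.0294], [0, np.float64(-0.0538), 0, 0.0043, 0.002, 0.0292], [0, np.float64(-0.0538), 0, 0.0059, 0.002, 0.0289]]
[[0, np.float64(-0.0538), 0, 0.0074, 0.002, 0.0286], [0, np.float64(-0.0538), 0, 0.0089, 0.002, 0.0281], [0, np.float64(-0.0538), 0, 0.0104, 0.002, 0.0276], [0, np.float64(-0.0538), 0, 0.0119, 0.002, 0.027], [0, np.float64(-0.0538), 0, 0.0133, 0.002, 0.0263]]
[[0, np.float64(-0.0538), 0, 0.0147, 0.002, 0.0256], [0, np.float64(-0.0538), 0, 0.0161, 0.002, 0.0248], [0, np.float64(-0.0538), 0, 0.0174, 0.002, 0.0239], [0, np.float64(-0.0538), 0, 0.0187, 0.002, 0.0229]]
```

>>> send_rows:
  commands:
    - [[0,-0.054,0,-0.0155,0.002,0.025,0.055],[0,-0.054,0,-0.014,0.002,0.026,0.055],[0,-0.054,0,-0.0125,0.002,0.0265,0.055],[0,-0.054,0,-0.011,0.002,0.0275,0.055],[0,-0.054,0,-0.01,0.002,0.028,0.055]]
  force: 40

```text
time: 1.82
position: [0.2868, -0.4251, 0.2382]
tcp_rot: [-0.628, 0.325, -0.325, 0.628]
contact_force: [0.3, -0.3, 0.3]
width: 0.0552
```

>>> send_rows:
  commands:
    - [[0,-0.054,0,-0.0085,0.002,0.0285,0.055],[0,-0.054,0,-0.0065,0.002,0.0285,0.055],[0,-0.054,0,-0.005,0.002,0.029,0.055],[0,-0.054,0,-0.0035,0.002,0.0295,0.055],[0,-0.054,0,-0.002,0.002,0.0295,0.055]]

```text
time: 2.23
position: [0.3791, -0.3097, 0.2283]
tcp_rot: [0.666, -0.237, 0.237, -0.666]
contact_force: [1.1, -0.8, -0.3]
width: 0.0551
```

>>> send_rows:
  commands:
    - [[0,-0.054,0,-0.0005,0.002,0.0295,0.055],[0,-0.054,0,0.001,0.002,0.0295,0.055],[0,-0.054,0,0.0025,0.002,0.0295,0.055],[0,-0.054,0,0.0045,0.002,0.029,0.055],[0,-0.054,0,0.006,0.002,0.029,0.055]]

```text
time: 2.65
position: [0.4709, -0.194, 0.2184]
tcp_rot: [0.692, -0.145, 0.146, -0.692]
contact_force: [0.5, -1.0, -0.5]
width: 0.0551
```

>>> send_rows:
  commands:
    - [[0,-0.054,0,0.0075,0.002,0.0285,0.055],[0,-0.054,0,0.009,0.002,0.028,0.055],[0,-0.054,0,0.0105,0.002,0.0275,0.055],[0,-0.054,0,0.012,0.002,0.027,0.055],[0,-0.054,0,0.0135,0.002,0.0265,0.055]]

```text
time: 3.07
position: [0.563, -0.0786, 0.2083]
tcp_rot: [-0.705, 0.051, -0.051, 0.705]
contact_force: [0.1, -0.5, -0.3]
width: 0.0551
```

>>> send_rows:
  commands:
    - [[0,-0.054,0,0.0145,0.002,0.0255,0.055],[0,-0.054,0,0.016,0.002,0.025,0.055],[0,-0.054,0,0.0175,0.002,0.024,0.055],[0,-0.05,0,0.0185,0.002,0.023,0.055],[0,0,0,0,0,0,0.055]]

```text
time: 3.48
position: [0.637, 0.0169, 0.1993]
tcp_rot: [-0.706, -0.025, 0.025, 0.707]
contact_force: [0.2, 0.2, 0.7]
width: 0.0548
```

```bash
python3 -c "
from h import *
go((.636,.0125,.11),.064)
c=snap('side','s1.png'); snap('top','t1.png')"
```

```text
pos [0.637  0.0169 0.1993] ang 0.0712 n 3 F [0.2 0.2 0.7] w 0.0548 t 3.4833 tilt [-5.0e-04  1.3e-03 -1.0e+00]
[[0, np.float64(0.0024), 0, -0.0004, 0.0298, -0.0015], [0, np.float64(0.0024), 0, -0.0004, 0.0298, -0.0015], [0, np.float64(0.0024), 0, -0.0004, 0.0298, -0.0015]]
```

View pics/s1.png

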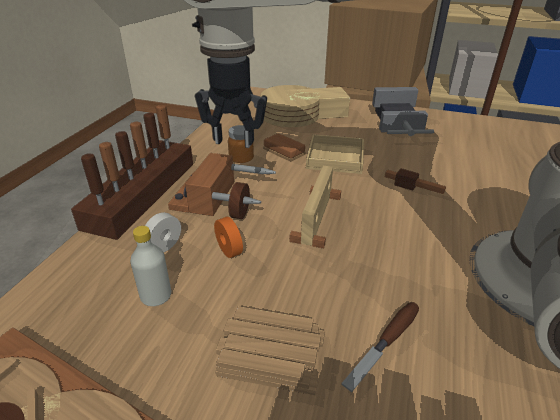

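The gripper is above the ring in the side view at (232,130), and the ring at (238,199) is undisturbed. Descending.

>>> send_rows:
  commands:
    - [[0,0.0035,0,-0.0005,0.03,-0.0015,0.055],[0,0.0035,0,-0.0005,0.03,-0.0015,0.055],[0,0,0,0,0.03,-0.0015,0.055],[0,0,0,0,0.026,0,0.055],[0,0,0,0,0,0,0.055]]

```text
time: 4.0
position: [0.6317, 0.0078, 0.0794]
tcp_rot: [-0.707, -0.017, 0.022, 0.707]
contact_force: [-0.2, 0.5, -0.9]
width: 0.0553
```

```bash
python3 -c "
from h import *
go((.636,.0125,.083),.064)
c=snap('side','s2.png');im=cv2.imread('pics/s2.png')[90:240,160:340];cv2.imwrite('pics/s2c.png',cv2.resize(im,None,fx=4,fy=4,interpolation=2))"
```

```text
pos [0.6317 0.0078 0.0794] ang 0.0563 n 1 F [-0.2  0.5 -0.9] w 0.0553 t 4.0 tilt [-7.1e-03  7.0e-04 -1.0e+00]
[[0, np.float64(-0.0077), 0, 0.0045, -0.0036, 0.0045]]
```

View pics/s2c.png

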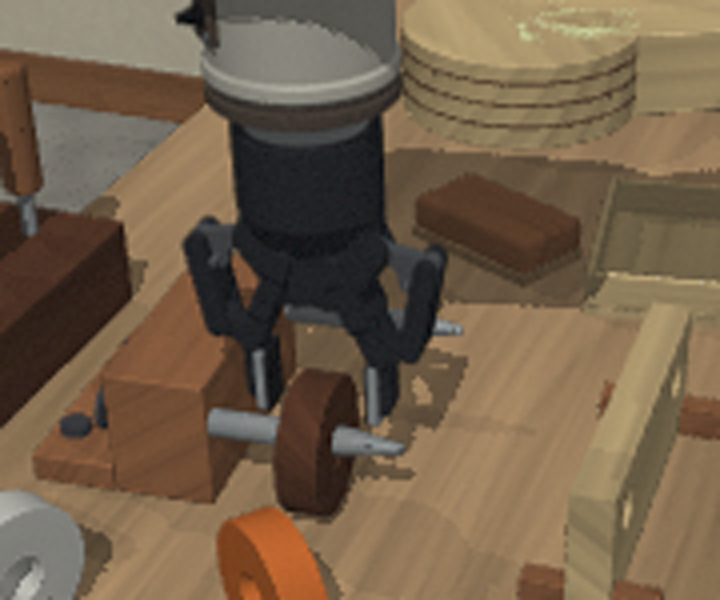

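The fingers straddle the dark ring (crop: fingers at (265,380) and (378,390), ring at (315,440)). I'll let the arm settle and read the pose again.

>>> send_rows:
  commands:
    - [[0,0,0,0,0,0,0.055],[0,0,0,0,0,0,0.055]]

```text
time: 4.22
position: [0.6353, 0.0081, 0.0867]
tcp_rot: [0.707, 0.021, -0.019, -0.707]
contact_force: [0.3, 0.3, 0.3]
width: 0.0551
```

```bash
python3 -c "
from h import *
go((.636,.0125,.083),.064)"
```

```text
pos [0.6353 0.0081 0.0867] ang 0.0574 n 1 F [0.3 0.3 0.3] w 0.0551 t 4.2167 tilt [ 2.9e-03 -3.0e-04 -1.0e+00]
[[0, np.float64(-0.0066), 0, 0.0009, 0.0037, 0.0043]]
```

>>> send_rows:
  commands:
    - [[0,-0.0065,0,0.001,0.003,0.004,0.055],[0,0,0,0,0,0,0.055],[0,0,0,0,0,0,0.055]]

```text
time: 4.47
position: [0.6354, 0.0129, 0.082]
tcp_rot: [-0.707, -0.023, 0.023, 0.707]
contact_force: [-0.7, -0.9, 0.3]
width: 0.0552
```

```bash
python3 -c "
from h import *
go((.636,.0125,.082),.064)"
```

```text
pos [0.6354 0.0129 0.082 ] ang 0.0649 n 1 F [-0.7 -0.9  0.3] w 0.0552 t 4.4667 tilt [ 9.e-04  0.e+00 -1.e+00]
[[0, np.float64(0.0009), 0, 0.0005, 0.0, -0.0004]]
```

>>> send_rows:
  commands:
    - [[0,0,0,0,0,0,0.015],[0,0,0,0,0,0,0.015],[0,0,0,0,0,0,0.015],[0,0,0,0,0,0,0.015],[0,0,0,0,0,0,0.015]]
  force: 50

```text
time: 4.88
position: [0.6353, 0.0126, 0.0816]
tcp_rot: [-0.707, -0.023, 0.023, 0.707]
contact_force: [0.1, -0.1, 4.1]
width: 0.0233
```

```bash
python3 -c "
from h import *
go((.636,.0125,.082),.064)
c=snap('side','s3.png');im=cv2.imread('pics/s3.png')[90:240,160:340];cv2.imwrite('pics/s3c.png',cv2.resize(im,None,fx=4,fy=4,interpolation=2))"
```

```text
pos [0.6353 0.0126 0.0816] ang 0.0645 n 1 F [ 0.1 -0.1  4.1] w 0.0233 t 4.8833 tilt [ 4.e-04  1.e-04 -1.e+00]
[[0, np.float64(0.0005), 0, 0.0006, -0.0004, -0.0002]]
```

View pics/s3c.png

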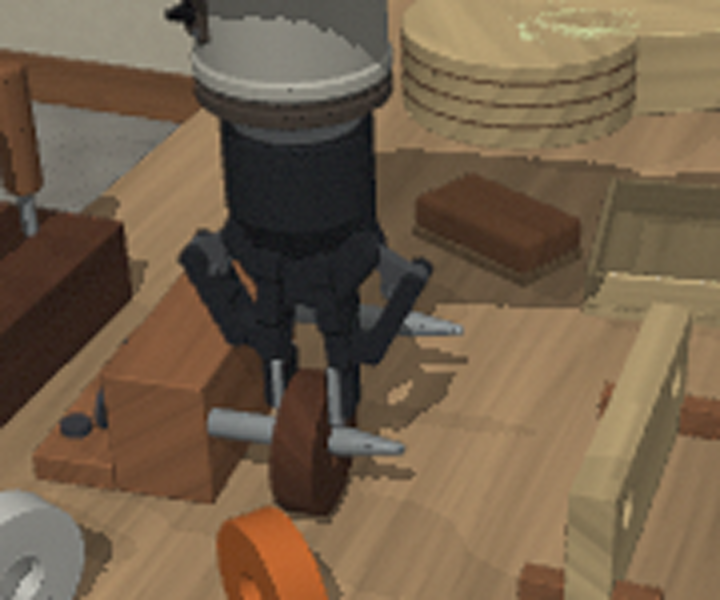

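Gripped at 23.3 mm, fingers clear on both sides of the ring. Now lift 4 mm to centre the bore, then pull toward the tip.

>>> send_rows:
  commands:
    - [[0,0,0,0,-0.004,0,0.015],[0,0,0,0,0,0,0.015],[0,0,0,-0.008,0,0,0.015],[0,0,0,-0.008,0,0,0.015],[0,0,0,0,0,0,0.015]]

```text
time: 5.35
position: [0.6175, 0.0116, 0.085]
tcp_rot: [-0.707, -0.022, 0.023, 0.707]
contact_force: [-0.8, 0.2, -1.4]
width: 0.0227
```

```bash
python3 -c "
from h import *
go((.556,.0074,.0855),.064)"
```

```text
pos [0.6175 0.0116 0.085 ] ang 0.0645 n 3 F [-0.8  0.2 -1.4] w 0.0227 t 5.35 tilt [-1.3e-03  1.0e-04 -1.0e+00]
[[0, np.float64(0.0002), 0, -0.0206, -0.0001, -0.0001], [0, np.float64(0.0002), 0, -0.0206, -0.0001, -0.0001], [0, np.float64(0.0002), 0, -0.0206, -0.0001, -0.0001]]
```

Force is low, so the ring slides freely.

>>> send_rows:
  commands:
    - [[0,0,0,-0.014,0,0,0.015],[0,0,0,-0.014,0,0,0.015],[0,0,0,-0.014,0,0,0.015],[0,0,0,-0.014,0,0,0.015],[0,0,0,-0.006,0,0,0.015]]

```text
time: 5.77
position: [0.5558, 0.0076, 0.0853]
tcp_rot: [-0.707, -0.023, 0.023, 0.707]
contact_force: [-0.6, -0.8, -0.9]
width: 0.0229
```

```bash
python3 -c "
from h import *
go((.556,.0074,.0855),.064)
c=snap('side','s4.png');im=cv2.imread('pics/s4.png')[90:240,160:340];cv2.imwrite('pics/s4c.png',cv2.resize(im,None,fx=4,fy=4,interpolation=2))"
```

```text
pos [0.5558 0.0076 0.0853] ang 0.0644 n 1 F [-0.6 -0.8 -0.9] w 0.0229 t 5.7667 tilt [-6.e-04  1.e-04 -1.e+00]
[[0, np.float64(0.0004), 0, 0.0002, -0.0002, -0.0002]]
```

View pics/s4c.png

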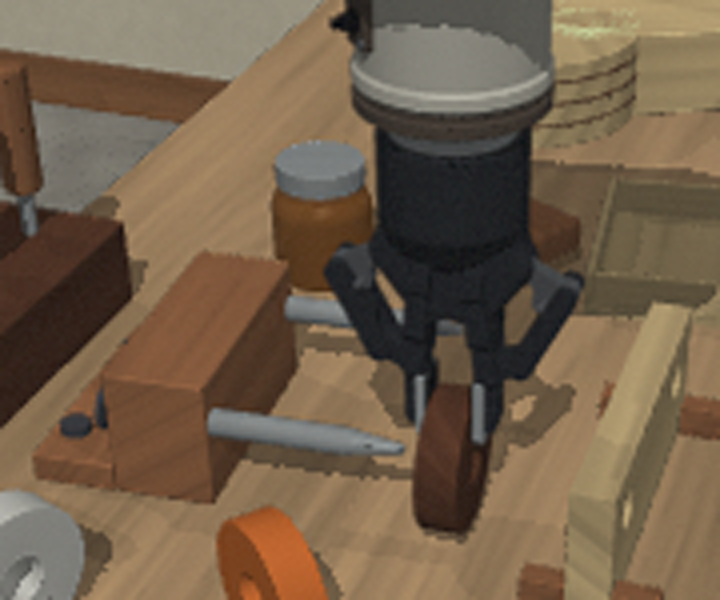

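The ring is clear of the tip (crop: tip (400,450), ring (450,455)). Lift and carry to the tray.

>>> send_rows:
  commands:
    - [[0,0,0,-0.002,-0.028,0,0.015],[0,0,0,0,-0.03,0,0.015],[0,0,0,0,-0.03,0,0.015],[0,0,0,0,0,-0.015,0.015],[0,0,0,0,0,-0.025,0.015]]

```text
time: 6.23
position: [0.5592, -0.0315, 0.1756]
tcp_rot: [0.707, 0.025, -0.022, -0.707]
contact_force: [0.6, 1.0, -1.3]
width: 0.0229
```

```bash
python3 -c "
from h import *
go((.4877,-.3332,.172),.064)"
```

```text
pos [ 0.5592 -0.0315  0.1756] ang 0.0667 n 11 F [ 0.6  1.  -1.3] w 0.0229 t 6.2333 tilt [ 4.e-03 -1.e-04 -1.e+00]
[[0, np.float64(0.0002), 0, -0.0083, 0.0003, -0.0269], [0, np.float64(0.0002), 0, -0.0083, 0.0003, -0.0269], [0, np.float64(0.0002), 0, -0.0083, 0.0003, -0.0269], [0, np.float64(0.0002), 0, -0.0083, 0.0003, -0.0269], [0, np.float64(0.0002), 0, -0.0083, 0.0003, -0.0269]]
[[0, np.float64(0.0002), 0, -0.0083, 0.0003, -0.0269], [0, np.float64(0.0002), 0, -0.0083, 0.0003, -0.0269], [0, np.float64(0.0002), 0, -0.0083, 0.0003, -0.0269], [0, np.float64(0.0002), 0, -0.0083, 0.0003, -0.0269], [0, np.float64(0.0002), 0, -0.0083, 0.0003, -0.0269]]
[[0, np.float64(0.0002), 0, -0.0082, 0.0003, -0.0269]]
```

>>> send_rows:
  commands:
    - [[0,0,0,-0.008,0,-0.027,0.015],[0,0,0,-0.008,0,-0.027,0.015],[0,0,0,-0.008,0,-0.027,0.015],[0,0,0,-0.008,0,-0.027,0.015],[0,0,0,-0.008,0,-0.027,0.015]]

```text
time: 6.65
position: [0.5267, -0.1711, 0.1734]
tcp_rot: [0.707, 0.023, -0.023, -0.707]
contact_force: [0.6, -0.1, -1.1]
width: 0.0231
```

>>> send_rows:
  commands:
    - [[0,0,0,-0.008,0,-0.027,0.015],[0,0,0,-0.008,0,-0.027,0.015],[0,0,0,-0.008,0,-0.027,0.015],[0,0,0,-0.008,0,-0.027,0.015],[0,0,0,-0.008,0,-0.027,0.015]]

```text
time: 7.07
position: [0.4954, -0.3086, 0.1734]
tcp_rot: [0.707, 0.023, -0.023, -0.707]
contact_force: [0.5, 0.2, -1.2]
width: 0.0232
```

>>> send_rows:
  commands:
    - [[0,0,0,-0.008,0,-0.022,0.015],[0,0,0,0,0,0,0.015],[0,0,0,0,0,0,0.015]]

```text
time: 7.32
position: [0.4888, -0.3307, 0.173]
tcp_rot: [-0.707, -0.022, 0.022, 0.707]
contact_force: [-0.1, -0.1, -0.3]
width: 0.0229
```

```bash
python3 -c "
from h import *
go((.4877,-.3332,.1),.064)
c=snap('side','s5.png');print(find('side',c,'tray'),find('side',c,'spacer_mid'));im=cv2.imread('pics/s5.png')[50:200,230:410];cv2.imwrite('pics/s5c.png',cv2.resize(im,None,fx=4,fy=4,interpolation=2))"
```

```text
pos [ 0.4888 -0.3307  0.173 ] ang 0.0626 n 3 F [-0.1 -0.1 -0.3] w 0.0229 t 7.3167 tilt [-1.e-04  3.e-04 -1.e+00]
[[0, np.float64(-0.0005), 0, -0.0004, 0.0243, -0.0008], [0, np.float64(-0.0005), 0, -0.0004, 0.0243, -0.0008], [0, np.float64(-0.0005), 0, -0.0004, 0.0243, -0.0008]]
[(0.74, array([ 0.4878, -0.3326,  0.0007]), array([336., 158.]))] [(0.91, array([ 0.491 , -0.3276,  0.1462]), array([339., 110.])), (0.73, array([0.7388, 0.1589, 0.0427]), array([163., 232.])), (0.7, array([0.6109, 0.1289, 0.0392]), array([228., 237.]))]
```

View pics/s5c.png

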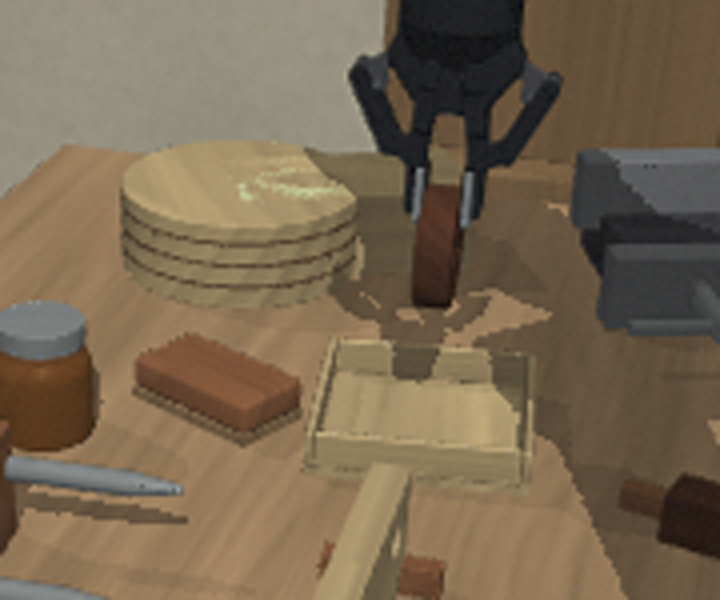

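The ring hangs over the middle of the tray (crop: ring (440,245), tray (420,415)). Lowering.

>>> send_rows:
  commands:
    - [[0,0,0,-0.001,0.028,-0.002,0.015],[0,0,0,0,0.028,0,0.015],[0,0,0,0,0.022,0,0.015],[0,0,0,0,0.01,0,0.015],[0,0,0,0,0,0,0.015]]

```text
time: 7.88
position: [0.4877, -0.3302, 0.0833]
tcp_rot: [-0.706, -0.022, 0.024, 0.708]
contact_force: [-0.1, 1.5, -0.4]
width: 0.0229
```

>>> send_rows:
  commands:
    - [[0,0,0,0,0.0015,0,0.015],[0,0,0,0,0.0015,0,0.015],[0,0,0,0,0,0,0.015]]

```text
time: 8.13
position: [0.4886, -0.3318, 0.0835]
tcp_rot: [0.707, 0.023, -0.022, -0.706]
contact_force: [0.8, -0.4, -0.7]
width: 0.0231
```

```bash
python3 -c "
from h import *
go((.4877,-.3332,.08),.064)
c=snap('side','s6.png');print(find('side',c,'spacer_mid')[:1]);im=cv2.imread('pics/s6.png')[50:200,230:410];cv2.imwrite('pics/s6c.png',cv2.resize(im,None,fx=4,fy=4,interpolation=2))"
```

```text
pos [ 0.4886 -0.3318  0.0835] ang 0.0647 n 1 F [ 0.8 -0.4 -0.7] w 0.0231 t 8.1333 tilt [ 0.0014 -0.0011 -1.    ]
[[0, np.float64(0.0007), 0, -0.001, 0.0035, -0.0013]]
[(0.67, array([0.74  , 0.1567, 0.0358]), array([163., 234.]))]
```

View pics/s6c.png

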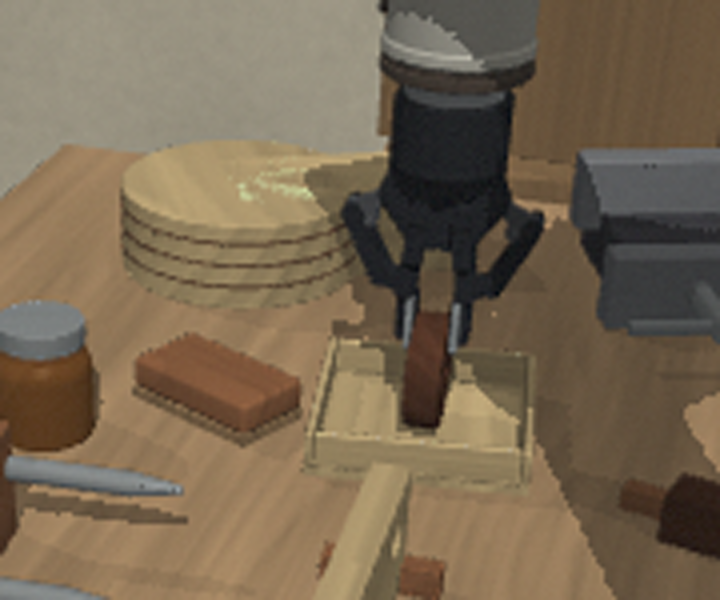

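The ring is just above the tray floor (crop: (428,370)). I'll lower in small steps until there is contact.

>>> send_rows:
  commands:
    - [[0,0,0,0,0.0015,0,0.015],[0,0,0,0,0.0015,0,0.015],[0,0,0,0,0,0,0.015]]

```text
time: 8.48
position: [0.488, -0.3315, 0.0791]
tcp_rot: [-0.707, -0.023, 0.023, 0.707]
contact_force: [-0.2, -0.2, -0.1]
width: 0.0231
```

>>> send_rows:
  commands:
    - [[0,0,0,0,0.001,0,0.015],[0,0,0,0,0.001,0,0.015],[0,0,0,0,0,0,0.015]]

```text
time: 8.73
position: [0.4882, -0.3318, 0.0789]
tcp_rot: [0.707, 0.023, -0.023, -0.706]
contact_force: [-5.9, 4.5, 20.2]
width: 0.0233
```

Floor contact. Release and retreat.

>>> send_rows:
  commands:
    - [[0,0,0,0,-0.001,0,0.015],[0,0,0,0,0,0,0.035],[0,0,0,0,0,0,0.06],[0,0,0,0,0,0,0.06],[0,0,0,0,0,0,0.06]]

```text
time: 9.15
position: [0.4881, -0.3315, 0.0781]
tcp_rot: [-0.707, -0.023, 0.023, 0.707]
contact_force: [0.2, 0.4, -1.0]
width: 0.06
```

>>> send_rows:
  commands:
    - [[0,0,0,0,-0.02,0,0.06],[0,0,0,0,-0.03,0,0.06],[0,0,0,0,-0.03,0,0.06],[0,0,0,0,-0.02,0.02,0.06],[0,0,0,0,0,0.03,0.06]]

```text
time: 9.57
position: [0.4858, -0.2835, 0.1824]
tcp_rot: [0.708, 0.024, -0.021, -0.705]
contact_force: [1.8, 0.2, 0.6]
width: 0.0603
```

>>> send_rows:
  commands:
    - [[0,0,0,0,0,0.03,0.06],[0,0,0,0,0,0.03,0.06],[0,0,0,0,0,0.03,0.06],[0,0,0,0,0,0.03,0.06],[0,0,0,0,0,0,0.06]]

```text
time: 9.98
position: [0.4767, -0.1579, 0.1785]
tcp_rot: [-0.706, -0.024, 0.024, 0.707]
contact_force: [-0.4, -0.7, 0.0]
width: 0.0599
```

```bash
python3 - <<'E'
from ov import *
for cam in ('top','side'):
    c=snap(cam,cam+'7.png')
    for t in ['press','rod_left_tip','rod_right_tip','board_mid','spacer_mid','tray']: print(cam,t,find(cam,c,t)[:2])
    if cam=='top': overlay(cam,c,(.701,-.0485),.066,(.471,-.0437),.028,'t7ov.png',(230,360,110,270,3.6))
go((.471,-.0437,.15),.028)
E
```

```text
top press [(0.91, array([ 0.7015, -0.0502,  0.0019]), array([296., 144.]))]
top rod_left_tip [(0.76, array([0.5855, 0.0055, 0.0503]), array([270., 189.]))]
top rod_right_tip [(0.86, array([ 0.5975, -0.1271,  0.0481]), array([331., 185.])), (0.27, array([ 0.4665, -0.0424,  0.0026]), array([290., 246.]))]
top board_mid [(0.6, array([ 0.469 , -0.0439,  0.0384]), array([291., 244.]))]
top spacer_mid [(0.96, array([0.6088, 0.1269, 0.0344]), array([215., 178.])), (0.9, array([0.7439, 0.1564, 0.0354]), array([204., 118.]))]
top tray []
side press [(0.94, array([ 0.701 , -0.041 ,  0.0008]), array([223., 199.])), (0.37, array([0.2818, 0.2626, 0.0012]), array([384., 349.]))]
side rod_left_tip [(0.89, array([0.5861, 0.0101, 0.0494]), array([260., 203.]))]
side rod_right_tip [(0.75, array([ 0.5953, -0.1195,  0.0535]), array([275., 172.])), (0.49, array([ 0.2711, -0.2439,  0.0028]), array([413., 187.]))]
side board_mid [(0.79, array([ 0.4708, -0.0443,  0.0421]), array([317., 202.]))]
side spacer_mid [(0.94, array([0.6111, 0.1309, 0.0407]), array([227., 237.])), (0.69, array([ 0.4892, -0.3317,  0.0491]), array([337., 143.]))]
side tray [(0.81, array([ 4.874e-01, -3.347e-01,  2.000e-04]), array([336., 158.]))]
pos [ 0.4771 -0.1621  0.1782] ang 0.0643 n 5 F [-0.2  0.6 -0.1] w 0.0604 t 10.6833 tilt [-2.e-04  2.e-04 -1.e+00]
[[0, np.float64(0.0073), 0, 0.0003, 0.0057, 0.0237], [0, np.float64(0.0073), 0, 0.0001, 0.0057, 0.0237], [0, np.float64(0.0073), 0, -0.0, 0.0057, 0.0237], [0, np.float64(0.0073), 0, -0.0002, 0.0057, 0.0237], [0, np.float64(0.0073), 0, -0.0004, 0.0057, 0.0237]]
```

View pics/side7.png

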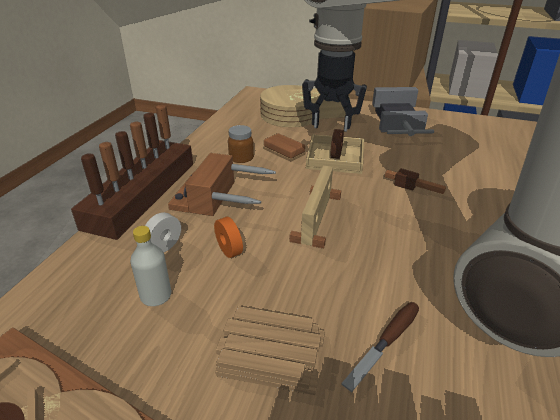

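View pics/t7ov.png

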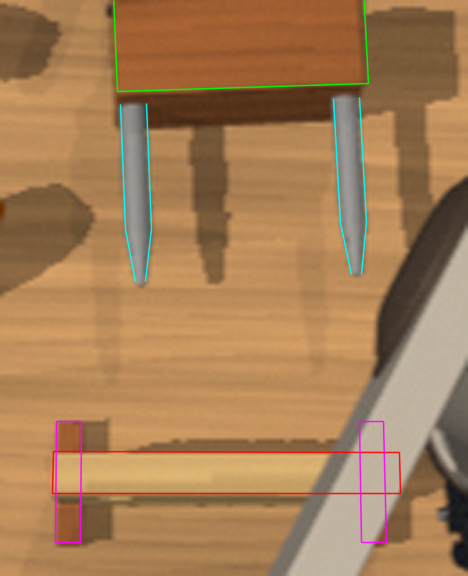

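The ring stands in the tray, side (337,143), with the network putting it at z 0.049, within limits. Now the board: pre-grasp above its middle.

>>> send_rows:
  commands:
    - [[0,0.009,0,0,0.005,0.024,0.06],[0,0.009,0,0,0.005,0.024,0.06],[0,0.009,0,0,0.006,0.024,0.06],[0,0.009,0,0,0.006,0.024,0.06],[0,0,0,-0.001,0.006,0.0225,0.06]]

```text
time: 11.1
position: [0.4705, -0.0424, 0.1501]
tcp_rot: [-0.707, -0.01, 0.01, 0.707]
contact_force: [0.1, -0.6, -0.3]
width: 0.06
```

>>> send_rows:
  commands:
    - [[0,0,0,0,0,0,0.06],[0,0,0,0,0,0,0.06],[0,0,0,0,0,0,0.06]]

```text
time: 11.35
position: [0.4708, -0.0439, 0.1506]
tcp_rot: [0.707, 0.01, -0.01, -0.707]
contact_force: [0.8, -0.6, 1.3]
width: 0.0598
```

```bash
python3 -c "
from h import *
go((.471,-.0437,.064),.028)"
```

```text
pos [ 0.4708 -0.0439  0.1506] ang 0.0289 n 3 F [ 0.8 -0.6  1.3] w 0.0598 t 11.35 tilt [ 3.e-04 -2.e-04 -1.e+00]
[[0, np.float64(0.0003), 0, 0.0001, 0.0289, 0.0001], [0, np.float64(0.0003), 0, 0.0001, 0.0289, 0.0001], [0, np.float64(0.0003), 0, 0.0001, 0.0289, 0.0001]]
```

>>> send_rows:
  commands:
    - [[0,0,0,0,0.028,0,0.06],[0,0,0,0,0.028,0,0.06],[0,0,0,0,0.02,0,0.06],[0,0,0,0,0.01,0,0.06],[0,0,0,0,0,0,0.06]]

```text
time: 11.77
position: [0.4698, -0.0441, 0.0627]
tcp_rot: [-0.707, -0.009, 0.011, 0.707]
contact_force: [-0.5, -0.0, -0.6]
width: 0.06
```

>>> send_rows:
  commands:
    - [[0,0,0,0,0,0,0.015],[0,0,0,0,0,0,0.015],[0,0,0,0,0,0,0.015],[0,0,0,0,0,0,0.015],[0,0,0,0,0,0,0.015]]
  force: 60

```text
time: 12.18
position: [0.4714, -0.0439, 0.0657]
tcp_rot: [0.707, 0.011, -0.009, -0.707]
contact_force: [-0.5, -1.7, 5.5]
width: 0.0233
```

>>> send_rows:
  commands:
    - [[0,0,0,0,-0.0015,0,0.015],[0,0,0,0,0,0,0.015],[0,0,0,0,0,0,0.015]]

```text
time: 12.43
position: [0.4706, -0.0436, 0.0661]
tcp_rot: [-0.707, -0.01, 0.01, 0.707]
contact_force: [-0.2, -0.2, -2.9]
width: 0.0228
```

```bash
python3 -c "
from h import *
go((.471,-.0437,.065),.028)
c=snap('side','s8.png');im=cv2.imread('pics/s8.png')[110:260,200:380];cv2.imwrite('pics/s8c.png',cv2.resize(im,None,fx=4,fy=4,interpolation=2))"
```

```text
pos [ 0.4706 -0.0436  0.0661] ang 0.0286 n 1 F [-0.2 -0.2 -2.9] w 0.0228 t 12.4333 tilt [ 3.e-04  0.e+00 -1.e+00]
[[0, np.float64(0.0006), 0, 0.0004, 0.0011, -0.0002]]
```

View pics/s8c.png

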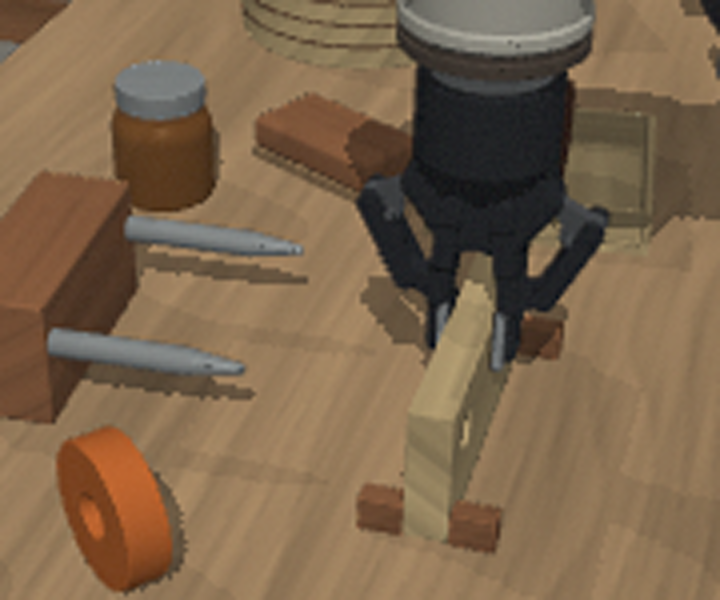

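The board is held and slightly lifted (crop: board top (460,330) between the pads). Move to pre-thread.

```bash
python3 -c "
from h import *
go((.556,-.058,.0665),.065,.02)"
```

```text
pos [ 0.4706 -0.0435  0.066 ] ang 0.0285 n 5 F [-0.2 -0.4 -3.6] w 0.0229 t 12.4833 tilt [ 1.e-04  1.e-04 -1.e+00]
[[0, np.float64(-0.0073), 0, 0.017, -0.0001, -0.0034], [0, np.float64(-0.0073), 0, 0.017, -0.0001, -0.0035], [0, np.float64(-0.0073), 0, 0.0169, -0.0001, -0.0036], [0, np.float64(-0.0073), 0, 0.0169, -0.0001, -0.0038], [0, np.float64(-0.0073), 0, 0.0169, -0.0001, -0.0039]]
```

>>> send_rows:
  commands:
    - [[0,-0.0075,0,0.017,-0.0005,-0.0035,0.015],[0,-0.0075,0,0.017,0,-0.0035,0.015],[0,-0.007,0,0.017,0,-0.0035,0.015],[0,-0.007,0,0.017,0,-0.004,0.015],[0,-0.007,0,0.015,0,-0.004,0.015]]

```text
time: 12.9
position: [0.5552, -0.0586, 0.0661]
tcp_rot: [-0.707, -0.023, 0.023, 0.707]
contact_force: [0.3, 0.1, -3.2]
width: 0.0233
```

>>> send_rows:
  commands:
    - [[0,0,0,0,0,0,0.015],[0,0,0,0,0,0,0.015],[0,0,0,0,0,0,0.015]]

```text
time: 13.15
position: [0.5537, -0.0583, 0.066]
tcp_rot: [-0.707, -0.022, 0.023, 0.707]
contact_force: [0.2, -0.3, -4.1]
width: 0.0231
```

```bash
python3 - <<'E'
from ov import *
go((.556,-.058,.0665),.065,.02)
s=get_state();p=s['position']
for cam,cr in (('top',(230,360,110,270,3.6)),('side',(190,360,140,260,4.5))):
    c=snap(cam,cam+'9.png')
    for t in ['press','rod_left_tip','rod_right_tip','board_mid']: print(cam,t,find(cam,c,t)[:2])
    overlay(cam,c,(.701,-.0485),.065,p[:2],.065,cam+'9ov.png',cr)
E
```

```text
pos [ 0.5537 -0.0583  0.066 ] ang 0.0645 n 1 F [ 0.2 -0.3 -4.1] w 0.0231 t 13.15 tilt [-9.e-04  3.e-04 -1.e+00]
[[0, np.float64(-0.0005), 0, 0.0023, -0.0005, 0.0002]]
top press []
top rod_left_tip [(0.35, array([ 0.5546, -0.0572,  0.0421]), array([299., 204.]))]
top rod_right_tip []
top board_mid [(0.59, array([ 0.5527, -0.0536,  0.0426]), array([297., 205.]))]
side press [(0.77, array([ 0.7017, -0.0437,  0.0014]), array([223., 199.]))]
side rod_left_tip [(0.68, array([0.5862, 0.0097, 0.0532]), array([260., 202.]))]
side rod_right_tip [(0.61, array([ 0.5952, -0.1223,  0.0555]), array([276., 171.]))]
side board_mid [(0.69, array([ 0.5556, -0.0593,  0.0428]), array([283., 192.]))]
```

View pics/top9ov.png

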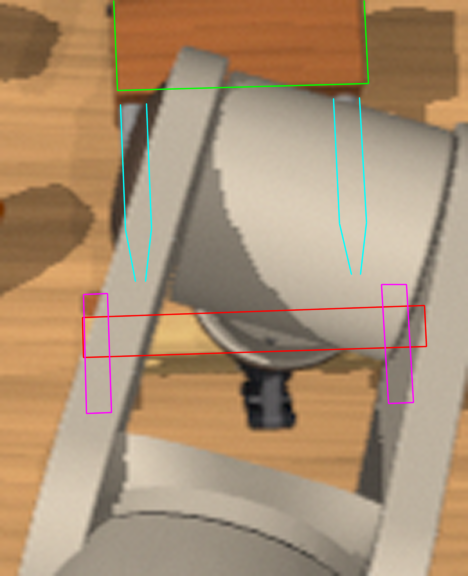

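View pics/side9ov.png

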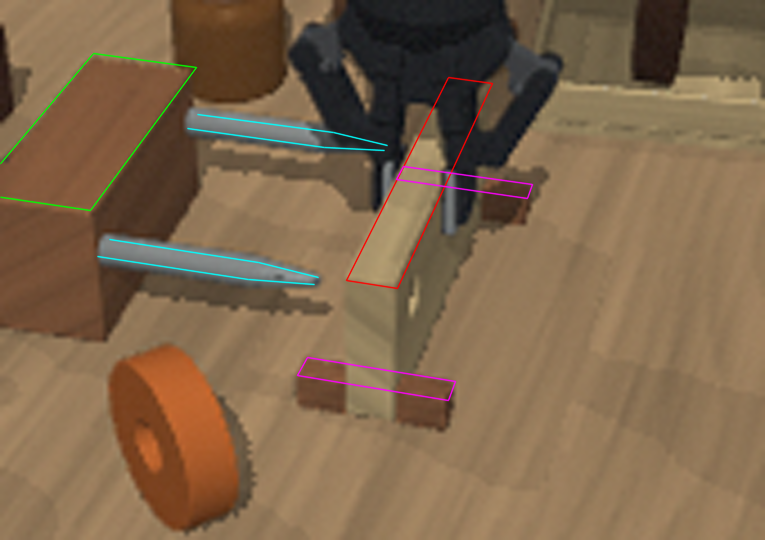

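The board outline and press axis agree with the model within about 1 mm. Advance slowly onto the rods.

>>> send_rows:
  commands:
    - [[0,0,0,0.008,0,0,0.015],[0,0,0,0.008,0,0,0.015],[0,0,0,0.008,0,0,0.015],[0,0,0,0.008,0,0,0.015],[0,0,0,0.006,0,0,0.015]]

```text
time: 14.07
position: [0.5934, -0.0559, 0.0662]
tcp_rot: [-0.707, -0.023, 0.023, 0.707]
contact_force: [0.5, -0.1, -3.1]
width: 0.0231
```

```bash
python3 - <<'E'
from ov import *
go((.632,-.053,.066),.065,.01)
p=get_state()['position']
c=snap('side','s10.png'); overlay('side',c,(.701,-.0485),.065,p[:2],.065,'s10ov.png',(190,360,140,260,4.5))
E
```

```text
pos [ 0.5934 -0.0559  0.0662] ang 0.0646 n 4 F [ 0.5 -0.1 -3.1] w 0.0231 t 14.0667 tilt [ 1.e-04  1.e-04 -1.e+00]
[[0, np.float64(-0.0001), 0, 0.0097, 0.0, 0.0001], [0, np.float64(-0.0001), 0, 0.0097, 0.0, 0.0001], [0, np.float64(-0.0001), 0, 0.0097, 0.0, 0.0001], [0, np.float64(-0.0001), 0, 0.0097, 0.0, 0.0001]]
```

View pics/s10ov.png

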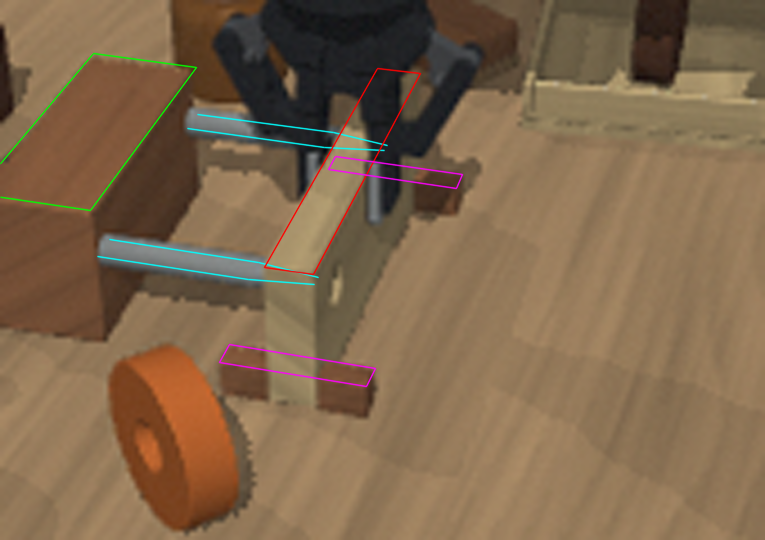

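No contact force and the tips are entering the holes. Continue.

>>> send_rows:
  commands:
    - [[0,0,0,0.008,0,0,0.015],[0,0,0,0.008,0,0,0.015],[0,0,0,0.008,0,0,0.015],[0,0,0,0.008,0,0,0.015],[0,0,0,0.008,0,0,0.015]]

```text
time: 14.53
position: [0.633, -0.0534, 0.0663]
tcp_rot: [-0.707, -0.023, 0.023, 0.707]
contact_force: [-0.2, -0.4, -3.5]
width: 0.023
```

>>> send_rows:
  commands:
    - [[0,0,0,0,0,0,0.015],[0,0,0,0,0,0,0.015],[0,0,0,0,0.001,0,0.015],[0,0,0,0,0,0,0.015]]

```text
time: 14.87
position: [0.6321, -0.0534, 0.0658]
tcp_rot: [-0.707, -0.023, 0.023, 0.707]
contact_force: [-1.3, 1.0, 1.8]
width: 0.0232
```

```bash
python3 - <<'E'
from ov import *
go((.632,-.053,.066),.065,.01)
p=get_state()['position']
c=snap('side','s11.png'); print(find('side',c,'board_mid'));overlay('side',c,(.701,-.0485),.065,p[:2],.065,'s11ov.png',(190,360,140,260,4.5))
E
```

```text
pos [ 0.6321 -0.0534  0.0658] ang 0.0645 n 1 F [-1.3  1.   1.8] w 0.0232 t 14.8667 tilt [ 6.e-04  1.e-04 -1.e+00]
[[0, np.float64(-0.0005), 0, -0.0001, -0.0002, 0.0004]]
[(0.74, array([ 0.6358, -0.0525,  0.0428]), array([250., 187.]))]
```

View pics/s11ov.png

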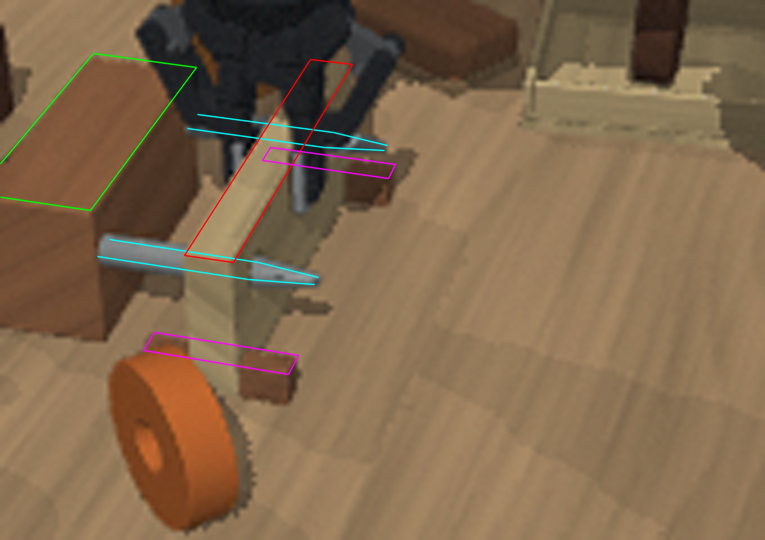

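Both rods are threaded: left tip visible at (315,280), right tip beyond the fingers. Release, rise, move behind the board and turn 90° for a two-finger push.

>>> send_rows:
  commands:
    - [[0,0,0,0,0,0,0.03],[0,0,0,0,0,0,0.045],[0,0,0,0,0,0,0.05],[0,0,0,0,0,0,0.05]]

```text
time: 15.3
position: [0.6321, -0.0535, 0.0653]
tcp_rot: [-0.707, -0.023, 0.023, 0.707]
contact_force: [-0.7, 0.8, 0.2]
width: 0.0499
```

>>> send_rows:
  commands:
    - [[0,0,0,0,-0.01,0,0.05],[0,0,0,0,-0.025,0,0.05],[0,0,0,0,-0.03,0,0.05],[0,0,0,0,-0.02,0,0.05],[0,0,0,0,0,0,0.05]]

```text
time: 15.72
position: [0.6338, -0.0538, 0.156]
tcp_rot: [0.707, 0.025, -0.02, -0.706]
contact_force: [0.5, 0.2, 1.5]
width: 0.0501
```

```bash
python3 - <<'E'
from ov import *
go((.576,-.0565,.15),.065-np.pi/2)
print(get_state()['joints'])
E
```

```text
pos [ 0.6338 -0.0538  0.156 ] ang 0.0646 n 16 F [0.5 0.2 1.5] w 0.0501 t 15.7167 tilt [ 0.0068 -0.0013 -1.    ]
[[0, np.float64(0.0982), 0, -0.0036, 0.0004, 0.0001], [0, np.float64(0.0982), 0, -0.0036, 0.0004, -0.0003], [0, np.float64(0.0982), 0, -0.0036, 0.0004, -0.0006], [0, np.float64(0.0982), 0, -0.0035, 0.0004, -0.001], [0, np.float64(0.0982), 0, -0.0034, 0.0004, -0.0013]]
[[0, np.float64(0.0982), 0, -0.0032, 0.0004, -0.0016], [0, np.float64(0.0982), 0, -0.003, 0.0004, -0.002], [0, np.float64(0.0982), 0, -0.0028, 0.0004, -0.0022], [0, np.float64(0.0982), 0, -0.0026, 0.0004, -0.0025], [0, np.float64(0.0982), 0, -0.0023, 0.0004, -0.0028]]
[[0, np.float64(0.0982), 0, -0.0021, 0.0004, -0.003], [0, np.float64(0.0982), 0, -0.0018, 0.0004, -0.0032], [0, np.float64(0.0982), 0, -0.0014, 0.0004, -0.0033], [0, np.float64(0.0982), 0, -0.0011, 0.0004, -0.0034], [0, np.float64(0.0982), 0, -0.0008, 0.0004, -0.0035]]
[[0, np.float64(0.0982), 0, -0.0004, 0.0004, -0.0036]]
[-2.05736726e-01  3.16366927e-01  1.42231460e+00  8.31641440e-05
  1.39602622e+00 -2.70352110e-01]
```

>>> send_rows:
  commands:
    - [[0,0,0,-0.02,0,0,0.05],[0,0,0,-0.025,0,0,0.05],[0,0,0,-0.013,0,0,0.05],[0,0.1,0,0,0,0,0.05],[0,0.1,0,0,0,0,0.05]]

```text
time: 16.13
position: [0.5737, -0.0573, 0.1511]
tcp_rot: [0.705, -0.049, 0.05, -0.705]
contact_force: [0.6, 0.0, -0.4]
width: 0.0499
```

>>> send_rows:
  commands:
    - [[0,0.1,0,0,0,0,0.05],[0,0.1,0,0,0,0,0.05],[0,0.1,0,0,0,0,0.05],[0,0.1,0,0,0,0,0.05],[0,0.1,0,0,0,0,0.05]]

```text
time: 16.55
position: [0.5742, -0.0572, 0.1507]
tcp_rot: [-0.671, 0.223, -0.223, 0.671]
contact_force: [0.2, 0.0, 0.0]
width: 0.0501
```

>>> send_rows:
  commands:
    - [[0,0.1,0,0,0,0,0.05],[0,0.1,0,0,0,0,0.05],[0,0.1,0,0,0,0,0.05],[0,0.1,0,0,0,0,0.05],[0,0.1,0,0,0,0,0.05]]

```text
time: 16.97
position: [0.5743, -0.0572, 0.1507]
tcp_rot: [-0.595, 0.382, -0.382, 0.595]
contact_force: [-0.4, -0.1, -0.5]
width: 0.0497
```

>>> send_rows:
  commands:
    - [[0,0.1,0,0,0,0,0.05],[0,0.1,0,0,0,0,0.05],[0,0.1,0,0,0,0,0.05],[0,0.07,0,0,0,0,0.05],[0,0,0,0,0,0,0.05]]

```text
time: 17.38
position: [0.5743, -0.0572, 0.1507]
tcp_rot: [-0.515, 0.484, -0.484, 0.515]
contact_force: [0.9, -0.1, -1.4]
width: 0.0499
```

```bash
python3 - <<'E'
from ov import *
go((.576,-.0565,.062),.065-np.pi/2)
c=snap('side','s12.png'); print(find('side',c,'board_mid'));overlay('side',c,(.701,-.0485),.065,(.632,-.053),.065,'s12ov.png',(190,360,140,260,4.5))
c=snap('top','t12.png'); print(find('top',c,'board_mid'));
E
```

```text
pos [ 0.5743 -0.0572  0.1507] ang -1.5092 n 3 F [ 0.9 -0.1 -1.4] w 0.0499 t 17.3833 tilt [ 2.e-04  0.e+00 -1.e+00]
[[0, np.float64(-0.0011), 0, -0.0002, 0.0296, 0.0006], [0, np.float64(-0.0011), 0, -0.0002, 0.0296, 0.0006], [0, np.float64(-0.0011), 0, -0.0002, 0.0296, 0.0006]]
[(0.73, array([ 0.6328, -0.0521,  0.0408]), array([251., 188.]))]
[]
```

View pics/s12ov.png

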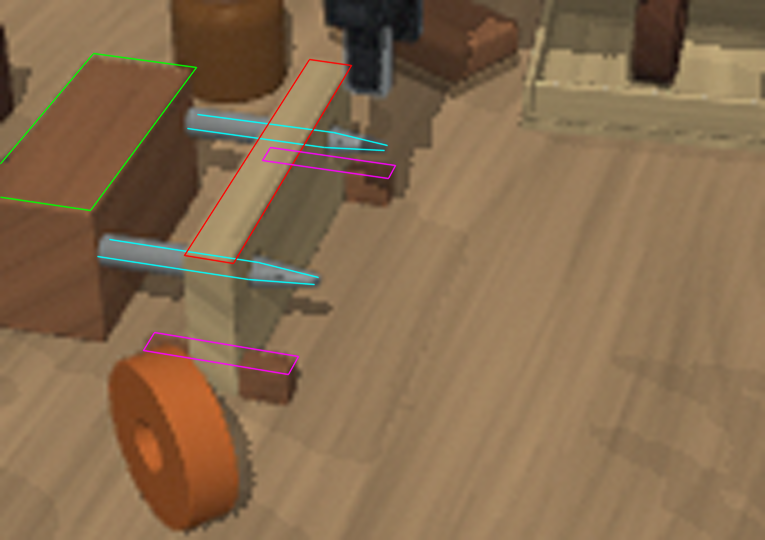

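The board stands square on both rods (tips at (315,280) and (385,148)), with the gripper behind it. Lower, then push along tool z.

>>> send_rows:
  commands:
    - [[0,0,0,-0.0005,0.03,0,0.05],[0,0,0,0,0.03,0,0.05],[0,0,0,0,0.02,0,0.05],[0,0,0,0,0.008,0,0.05],[0,0,0,0,0,0,0.05]]

```text
time: 18.0
position: [0.5734, -0.0565, 0.0607]
tcp_rot: [0.517, -0.484, 0.482, -0.516]
contact_force: [0.1, -0.4, -0.4]
width: 0.05
```

>>> send_rows:
  commands:
    - [[0,0,0,0,0,0.01,0.05],[0,0,0,0,0,0.01,0.05],[0,0,0,0,0,0.006,0.05],[0,0,0,0,0,0.006,0.05],[0,0,0,0,0,0.006,0.05]]

```text
time: 18.42
position: [0.613, -0.0542, 0.0628]
tcp_rot: [-0.516, 0.483, -0.483, 0.516]
contact_force: [-4.2, 0.9, 2.1]
width: 0.0499
```

>>> send_rows:
  commands:
    - [[0,0,0,0,0,0.006,0.05],[0,0,0,0,0,0.006,0.05],[0,0,0,0,0,0.006,0.05],[0,0,0,0,0,0.006,0.05],[0,0,0,0,0,0.006,0.05]]

```text
time: 18.83
position: [0.6426, -0.0522, 0.0624]
tcp_rot: [-0.516, 0.483, -0.483, 0.516]
contact_force: [-3.8, 0.2, 3.6]
width: 0.0501
```

```bash
python3 - <<'E'
from ov import *
go((.666,-.0505,.063),.065-np.pi/2,.006)
c=snap('side','s13.png'); print(find('side',c,'board_mid'));overlay('side',c,(.701,-.0485),.065,(.689,-.049),.065,'s13ov.png',(190,360,140,260,4.5))
E
```

```text
pos [ 0.6426 -0.0522  0.0624] ang -1.5055 n 4 F [-3.8  0.2  3.6] w 0.0501 t 18.8333 tilt [-1.e-04  1.e-04 -1.e+00]
[[0, np.float64(0.0001), 0, -0.0001, -0.0002, 0.0059], [0, np.float64(0.0001), 0, -0.0001, -0.0002, 0.0059], [0, np.float64(0.0001), 0, -0.0001, -0.0002, 0.0059], [0, np.float64(0.0001), 0, -0.0001, -0.0002, 0.0059]]
[(0.71, array([ 0.6659, -0.0502,  0.0413]), array([237., 186.]))]
```

View pics/s13ov.png

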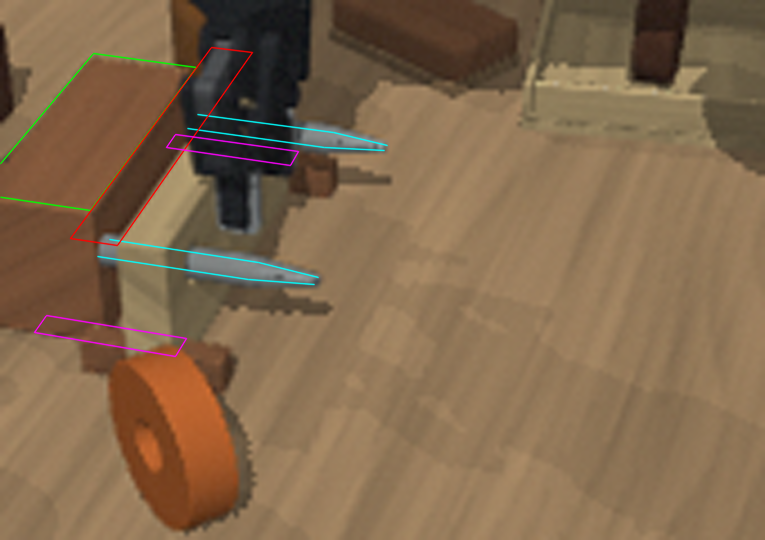

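The board is sliding on with about 4 N of resistance and roughly 23 mm to go.

>>> send_rows:
  commands:
    - [[0,0,0,0,0,0.005,0.05],[0,0,0,0,0,0.005,0.05],[0,0,0,0,0,0.004,0.05],[0,0,0,0,0,0.003,0.05],[0,0,0,0,0,0.002,0.05]]

```text
time: 19.35
position: [0.6614, -0.051, 0.0622]
tcp_rot: [0.516, -0.483, 0.483, -0.516]
contact_force: [-2.3, -0.4, 0.3]
width: 0.0504
```

>>> send_rows:
  commands:
    - [[0,0,0,0,0,0.001,0.05],[0,0,0,0,0,0.001,0.05],[0,0,0,0,0,0.001,0.05]]

```text
time: 19.6
position: [0.664, -0.0509, 0.0622]
tcp_rot: [0.516, -0.484, 0.483, -0.516]
contact_force: [-3.6, -2.1, -1.9]
width: 0.05
```

>>> send_rows:
  commands:
    - [[0,0,0,0,0,0.001,0.05],[0,0,0,0,0,0.001,0.05]]

```text
time: 19.77
position: [0.6646, -0.051, 0.0621]
tcp_rot: [0.517, -0.484, 0.482, -0.515]
contact_force: [-26.6, -4.4, 10.6]
width: 0.0499
```

Resistance jumps to 27 N as the board meets the block. Settle and look.

>>> send_rows:
  commands:
    - [[0,0,0,0,0,0.0005,0.05],[0,0,0,0,0,0,0.05],[0,0,0,0,0,0,0.05]]

```text
time: 20.02
position: [0.6646, -0.051, 0.0622]
tcp_rot: [0.517, -0.484, 0.482, -0.515]
contact_force: [-22.8, -3.2, 10.2]
width: 0.0497
```

>>> send_rows:
  commands:
    - [[0,0,0,0,0,-0.01,0.05],[0,0,0,0,0,-0.02,0.05],[0,0,0,0,0,-0.02,0.05],[0,0,0,0,-0.03,0,0.05],[0,0,0,0,-0.03,0,0.05]]

```text
time: 20.43
position: [0.6151, -0.0538, 0.1219]
tcp_rot: [0.516, -0.484, 0.483, -0.516]
contact_force: [0.5, -1.1, 1.4]
width: 0.0499
```

>>> send_rows:
  commands:
    - [[0,0,0,0,-0.03,-0.02,0.05],[0,0,0,0,-0.03,-0.03,0.05],[0,0,0,-0.02,0,-0.03,0.05],[0,0,0,-0.03,0,-0.03,0.05],[0,0,0,-0.03,0,-0.03,0.05]]

```text
time: 20.85
position: [0.4722, 0.016, 0.1822]
tcp_rot: [-0.515, 0.483, -0.484, 0.516]
contact_force: [0.6, 1.4, 1.2]
width: 0.0498
```

>>> send_rows:
  commands:
    - [[0,0,0,0.03,0,-0.03,0.05],[0,0,0,0.03,0,-0.02,0.05],[0,0,0,0.03,0,0,0.05],[0,0,0,0.03,0,0,0.05],[0,0,0,0.03,0,0,0.05]]

```text
time: 21.27
position: [0.4337, -0.1379, 0.1826]
tcp_rot: [-0.516, 0.483, -0.484, 0.516]
contact_force: [-0.1, 0.5, 0.3]
width: 0.05
```

```bash
python3 - <<'E'
from ov import *
for cam,cr in (('top',(230,360,90,220,4.5)),('side',(160,330,120,240,4.5))):
    c=snap(cam,cam+'14.png')
    for t in ['press','board_mid','spacer_mid','tray','glue','jar','sander']: print(cam,t,find(cam,c,t)[:3])
    overlay(cam,c,(.701,-.0485),.065,(.689,-.0493),.065,cam+'14ov.png',cr)
E
```

```text
top press [(0.75, array([ 0.7013, -0.0529,  0.0019]), array([297., 144.]))]
top board_mid [(0.67, array([ 0.6887, -0.0483,  0.0412]), array([296., 144.]))]
top spacer_mid [(0.82, array([0.6073, 0.1268, 0.0354]), array([215., 178.])), (0.55, array([0.7432, 0.1563, 0.0378]), array([204., 118.]))]
top tray []
top glue [(0.87, array([0.6875, 0.2755, 0.0011]), array([152., 145.])), (0.58, array([ 0.2709, -0.2462,  0.0007]), array([381., 339.]))]
top jar [(0.66, array([ 0.7432, -0.2522,  0.0028]), array([383., 129.]))]
top sander [(0.89, array([ 6.348e-01, -3.224e-01, -4.000e-04]), array([413., 176.])), (0.51, array([ 7.421e-01, -2.525e-01, -1.000e-04]), array([383., 130.]))]
side press [(0.93, array([ 0.7019, -0.0447, -0.0022]), array([223., 200.])), (0.29, array([ 0.4896, -0.3296,  0.0504]), array([336., 142.]))]
side board_mid [(0.69, array([ 0.6909, -0.0491,  0.0423]), array([227., 184.]))]
side spacer_mid [(0.72, array([0.7379, 0.156 , 0.0397]), array([164., 232.])), (0.63, array([ 0.4887, -0.3288,  0.0518]), array([337., 142.])), (0.6, array([0.6074, 0.1294, 0.0419]), array([229., 237.]))]
side tray [(0.88, array([ 0.4866, -0.3324,  0.0006]), array([336., 158.]))]
side glue [(0.81, array([0.6849, 0.2813, 0.0018]), array([156., 296.]))]
side jar [(0.64, array([ 0.7383, -0.2489,  0.0037]), array([242., 157.]))]
side sander [(0.76, array([ 0.6336, -0.3236, -0.0011]), array([285., 152.])), (0.65, array([ 0.593 , -0.1191,  0.0563]), array([276., 171.]))]
```

View pics/top14ov.png

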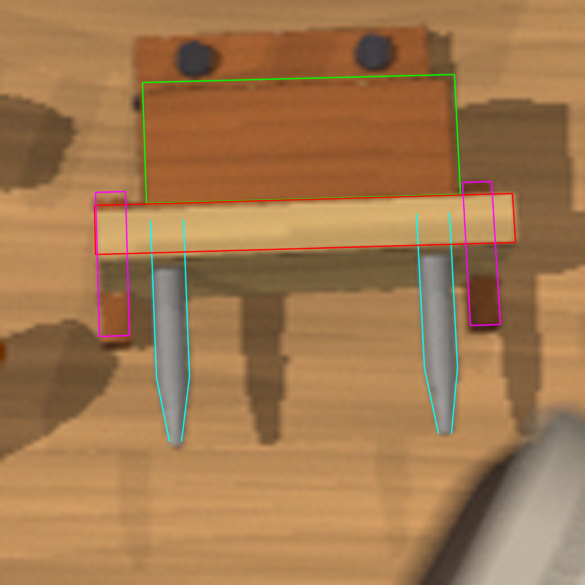

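View pics/side14ov.png

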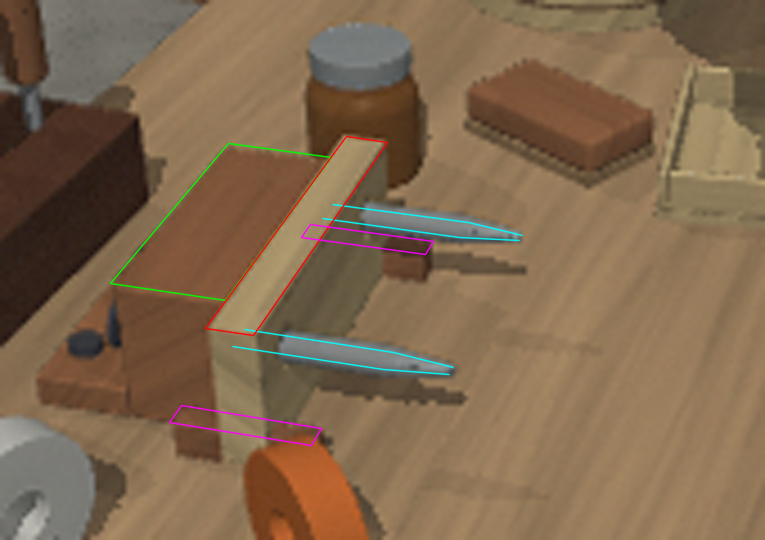

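View pics/top14.png

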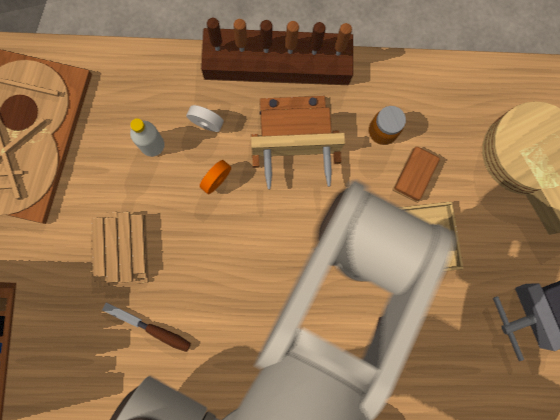

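The board sits flush against the block in both views: top (297,141), no gap along the face, matching the home outline. The ring stands in the tray at z ≈ 0.05, and the bystanders are where they were. Handing in.

```bash
python3 -c "
from h import *
print(get_state()['time'],get_state()['contact_force']); print(ticket.finish_job())"
```

```text
22.0667 [-0.34957453 -0.64115545 -0.36854311]
the job is handed in; nothing more can be done
None
```

I slid the dark spacer ring off the left rod and set it down in the tray, then threaded the press board onto both rods. I pushed it home until the force rose to about 27 N against the head block, let go and backed the arm away. The job was handed in at about 22 s of the 72 s allowed; handing in gives no verdict.

**Board:** in both camera views it lies on the outline I drew for the home position. No gap shows at the head block. The networks put its middle at x 0.689–0.691, y −0.048 to −0.049 (expected 0.689, −0.049).

**Ring:** it stands on edge near the middle of the tray, with its centre about 50 mm above the bench (limit 60 mm). It was not laid flat, and only the side camera could confirm it, because the arm hid part of the tray from the top camera.

**Bystanders:** the glue bottle, jar and sander were measured again and are within a few millimetres of where they started. I did not measure the chisel and blanks again; they look unmoved in the last top picture. The gauge is hidden behind the arm there. It looked in place earlier, and the arm never worked near it.

No check failed. The only disagreement was a few millimetres in the press position between the two cameras, so I used the outlines to settle it.

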